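# Hold the spring clip gaping over the tall feeding card

### The job

Take the black spring clip by its two handles, squeeze it wide open, lift it and lower it over the middle of the top edge of the taller of the two cards, so that a note can be slipped in beside the card: one jaw on each side, reaching well down past the edge (about 2 cm), touching the card nowhere. Finish while still holding the clip there, squeezed open and still; do not put it down or let it close. Leave both cards in their stands, the canister and the cup where they are.

Things in the scene. Friction and masses are not known exactly. Their poses are not given: they have to be found in the camera images.
- clip: black spring clip, 90 g, standing loose on its closed jaws, handles up, 89 mm high. This body is its half on the -x side; origin mid-length on the pivot line, 45 mm above the jaw tips (and shelf). z: jaws to handles; y: along the pivot and the 60 mm long jaws; x: the way the jaws part and the handles are squeezed. Closed jaws are 18 mm thick together, meeting at x = 0. Handles: see clip_jaw
- clip_jaw (a joint): angle between the clip's halves, rad: 0 sprung shut, 0.56 fully open at a stop. Handles: two flat plates 24 mm wide (y), tops 45 mm above the pivot, splayed when shut (51 mm over their tops), parallel and 26 mm over their outer faces when fully squeezed. Squeezing 35 mm above the pivot takes 4 N at first, 8 N at the end. Each half then leans 0.28 rad, so the lips stand 25 mm apart
- tip_a (a point): middle of the inner lip of the jaw that belongs to clip, axes as clip: z up that jaw to the pivot (45 mm away), the other jaw lies on the +x side
- tip_b (a point): middle of the inner lip of the other jaw, axes turning with that jaw: z up that jaw to the pivot (45 mm away), the first jaw lies on the -x side; at the same place as tip_a when the clip is closed
- tall_card: the taller card: a stiff white panel 5 mm thick (x), 90 mm wide (y), standing upright in a loose aluminium foot 50 x 100 x 16 mm, 0.3 to 0.6 kg in all; total height 115 mm; origin under the middle of the foot, z up
- tall_top (a point): middle of the top edge of the taller card, 115 mm above the shelf; x across its thickness, y along the edge, z up
- short_card: the shorter card, alike but 70 mm high in all; origin under the middle of its foot, z up
- canister: capped flake canister, yellow, 66 mm across, 110 mm high; origin under its middle
- cup: glass feeding cup, 70 mm across, 70 mm high; origin under its middle
- bin: fixed tilt-out bin of clear plastic, swung open and empty, in a housing 170 mm wide (y), 110 mm high, about 150 mm deep (x); origin under its middle

How it is judged:
On the way:
1. the clip is held squeezed open in the fingers, its jaws lifted at least 40 mm off the shelf (height (world z) of tip_a above 0.04 m and value of joint clip_jaw above 0.42 rad and contact force between the fingers and clip above 1 N), for 0.2 s.
At the end, for the whole second after the job is handed in: Fingers hold the clip still, open over 0.42 rad, lips over 60 mm above the shelf; the middle of the tall card's top edge is between the jaws, 10-40 mm up from both lips, within 20 mm of their middle; clip presses card below 0.5 N; cards within 20 mm of their start, the tall one upright (value of joint clip_jaw above 0.42 rad and contact force between the fingers and clip above 1 N and x of tall_top in the frame of tip_a above 0.002 m and x of tall_top in the frame of tip_b below -0.002 m and z of tall_top in the frame of tip_a between 0.01 and 0.04 m and z of tall_top in the frame of tip_b between 0.01 and 0.04 m and y of tall_top in the frame of tip_a between -0.02 and 0.02 m and contact force between clip and tall_card below 0.5 N and height (world z) of tip_a above 0.06 m and linear speed of clip below 0.02 m/s and distance of each of tall_card, short_card from where it was at the start of the episode below 0.02 m and angle between tall_card's own z axis and vertical below 0.1 rad); the arm keeps its last pose, push and grip.
It fails at once if the taller card is shifted more than 20 mm or tipped (distance of tall_card from where it was at the start of the episode above 0.02 m or angle between tall_card's own z axis and vertical above 0.2 rad).
It fails at once if the shorter card is shifted more than 20 mm or tipped (distance of short_card from where it was at the start of the episode above 0.02 m or angle between short_card's own z axis and vertical above 0.2 rad).
It fails at once if the canister is shifted more than 20 mm or tipped (distance of canister from where it was at the start of the episode above 0.02 m or angle between canister's own z axis and vertical above 0.2 rad).
It fails at once if the cup is shifted more than 20 mm or tipped (distance of cup from where it was at the start of the episode above 0.02 m or angle between cup's own z axis and vertical above 0.2 rad).
It also fails if it takes over 37 s, if anything falls off the work surface, if the arm or the gripper's body presses on something with over 40 N, if the wrist force passes 120 N, or if a joint passes its speed limit or range.

### The arm

A 6-joint arm with a two-finger parallel gripper is mounted at the origin on the work surface. World frame = base frame: x ahead of the robot, y to its left, z up, the work surface at z = 0. Lengths are in m, angles in rad, forces in N, time in s.
With the tool pointing down it reaches from about 0.425 to 0.95 m from the base axis. Payload 3.5 kg.
Tool frame: the origin (TCP) lies at the very end of the fingers, on their centre line; the grasp point (between the pads) lies 19 mm behind it; z points along the fingers, y is the direction in which the jaws open and shut (so a half turn about z gives the same grasp; the last joint's range is limited). The gripper opens to 85 mm and grips with 20 to 120 N. Pads are 22 mm wide; open, the fingers measure 114 mm over their backs; the gripper's body (76 mm by 85 mm) begins 54 mm behind the grasp point. The pads swing forward as they close: fully open they stand 13 mm farther back than shut.
Start: joints at [1.045, 0.286, 1.577, -0, 1.279, -0.15], TCP at [0.248, 0.628, 0.231] pointing down, gripper open.
Joint ranges: [-2.77, 2.77], [-0.9, 2.22], [0.21, 2.48], [-1.53, 4.67], [0.24, 2.81], [-2.84, 2.84]. Speed limits (rad/s): [2.79, 2.79, 3.14, 3.14, 3.14, 3.14].

### API

Orientations are given as a unit quaternion [x, y, z, w].
In Python, from plant import get_state, read_camera, sign_off gives the robot as it stands.
- The arm moves only by the tool step_arm, never from a script. Its argument "targets" is a list that holds one entry, the list of rows, each a list of 5 numbers: the opening, from 0 (shut) to 1 (fully open), then the shift along the tool's x, y, z each as a share of 4 cm, from -1 to 1, then the turn about the tool's z as a share of 5 degrees, from -1 to 1. A call has 1 to 10 rows; each row shifts and turns the commanded pose from where the row before left it, along the tool's axes as they then stand; what a row does not reach is not made up. A row lasts 1/12 s, in which the tool goes at most 41.7 mm and 7.16 degrees, less where a joint would pass 70% of its speed; a pose out of reach is approached as far as the arm can. A call with a number of a shift or a turn outside -1 to 1 is refused whole. A call with a gripper value outside its range is refused whole. The fingers move at their own pace and stop on an object; "squeeze" is the grip in N (left out, the last holds). Time passes only in rows, so rows that do not move let the fingers close. It gives the time, the measured TCP pose, the force and the opening at its end, in the units of the state.
- get_state(): the state, without advancing time (a new reading comes with each control period).
- read_camera(name): name is "scene" or "top" or "wrist"; returns a dict with "pixels" (384x512x3 uint8, red, green, blue), "range_z" (384x512 float32, m along the optical axis (not along the pixel's ray), 0 where there is no reading), "mtx" (3x3 intrinsics, pixels), "rvec" (rotation vector, rad) and "tvec" (3), from world to camera coordinates, as OpenCV has them. Camera axes: x right, y down, z forward; pixel columns grow to the right and rows downward; lengths in m; the calibration is good to about 2 mm. A picture is of the moment at which its call begins.
- sign_off(): hands the job in, once; it reports no verdict.
The state is a dict: "time": time; "qpos": joint angles; "dq": joint speeds; "joint_efforts": joint torques, N m; "eef_pos": TCP position; "tcp_rot": TCP orientation; "contact_force": force on the tool from outside, world axes, zero at the start; "wrist_torque": the same for the moment, N m; "opening": opening from 0.0 (shut) to 1.0 (fully open).
Only numpy, scipy, OpenCV 4.12 (cv2) and the standard library are available. Lean on these libraries where they do the work, as an engineer would, in place of code of your own. Each camera call takes 0.05 s, during which the arm holds its last target.

## Working session

There is one attempt and no reset: what is moved stays moved. The work goes in short steps, Python scripts to look and compute and a tool call to move; the robot and the scene stay as the last step left them, time stands still between calls to the robot, and variables do not carry over. Pictures are saved under pics/ and viewed, and the job is handed in when it is done.

Besides the shell and the picture viewer there is one more tool, called after "Request:" as a command line: name --argument value ..., lists and objects as JSON in quotes. step_arm: Moves the arm, as the interface text tells. Shift numbers are shares of 4 cm and turn numbers shares of 5 degrees, none past 1 either way. Its arguments: {"type":"object","properties":{"targets":{"type":"array"},"squeeze":{"type":"number"}},"required":["targets"]}

```bash
mkdir -p pics; ls
cat > h.py <<'E'
import numpy as np, cv2
from plant import get_state, read_camera, sign_off
def cam(n,save=None):
    c=read_camera(n)
    if save: cv2.imwrite('pics/'+save,c['pixels'][:,:,::-1])
    c['R']=cv2.Rodrigues(np.array(c['rvec'],float))[0]; c['t']=np.array(c['tvec'],float).ravel()
    c['K']=np.array(c['mtx'],float)
    v,u=np.mgrid[0:384,0:512]; z=c['range_z']
    P=np.stack([(u-c['K'][0,2])/c['K'][0,0]*z,(v-c['K'][1,2])/c['K'][1,1]*z,z],-1)
    c['W']=(P-c['t'])@c['R']; c['W'][z==0]=np.nan
    return c
E
python3 - <<'E'
from h import *
for n in ['scene','top','wrist']:
    c=cam(n,n+'0.png'); print(n,-c['R'].T@c['t'],c['R'][2])
    np.savez('/tmp/'+n,**c)
s=get_state();print(s)
E
```

```text
pics
scene [ 1.03828049 -0.60282816  0.90899982] [-0.37762636  0.56966791 -0.72998412]
top [0.46575372 0.01557556 1.29543931] [ 0.12829758  0.01532261 -0.99161734]
wrist [0.17768458 0.65508574 0.3730955 ] [ 0.27396521 -0.11003449 -0.95542424]
{'time': 0.15, 'qpos': array([ 1.04499866e+00,  2.87000134e-01,  1.57783018e+00, -1.30643955e-05,
        1.27859145e+00, -1.50025553e-01]), 'dq': array([ 0.00029223, -0.00212957, -0.00556242, -0.00139842, -0.0006438 ,
       -0.0009515 ]), 'joint_efforts': array([-1.76890667e-04, -4.06605935e+01, -2.93140054e+01, -1.37454658e-04,
        3.93727460e-03, -4.08684116e-06]), 'eef_pos': array([0.24745425, 0.62746371, 0.23024532]), 'tcp_rot': array([ 1.86780642e-01,  9.82401219e-01, -8.64905764e-04, -2.97289860e-04]), 'contact_force': array([ 0.00586259, -1.08798984,  1.392737  ]), 'wrist_torque': array([-0.0683068 ,  0.03704901,  0.01904379]), 'opening': 0.9977266029770041}
```

View pics/scene0.png

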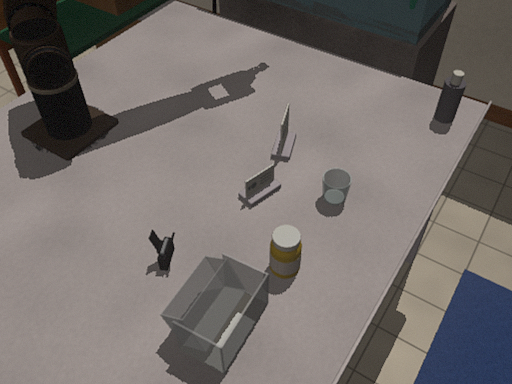

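View pics/top0.png

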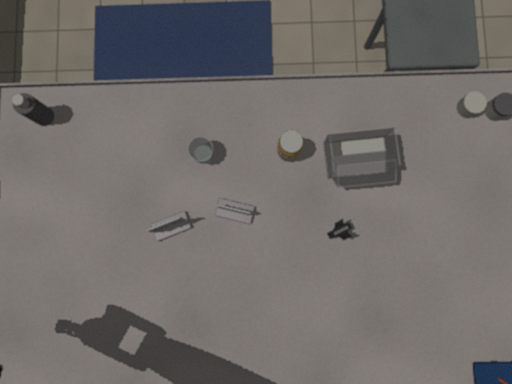

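View pics/wrist0.png

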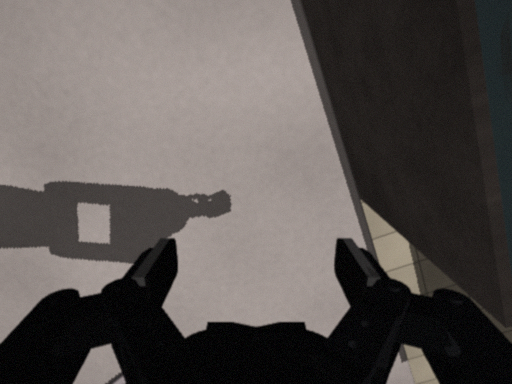

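The scene view shows the clip at about (162,250), the tall card at (285,130), the short card at (260,185), the canister at (286,252), the cup at (336,188) and the bin at (215,305). In the top view the clip is at (342,230), the tall card at (170,225) and the short card at (236,210). Next I'll measure them.

```bash
cat > m.py <<'E'
from h import *
c=dict(np.load('/tmp/top.npz')); s=dict(np.load('/tmp/scene.npz'))
def box(W,x0,x1,y0,y1,h0,h1):
    return W[(W[...,0]>x0)&(W[...,0]<x1)&(W[...,1]>y0)&(W[...,1]<y1)&(W[...,2]>h0)&(W[...,2]<h1)]
W=c['W']
for n,(u,v) in dict(clip=(342,230),tall=(170,225),short=(236,210),cup=(201,150),can=(290,140),bin=(362,160)).items():
    print(n,W[v,u].round(3))
def reg(name,cx,cy,r,hs):
    for src,C in(('top',c),('scene',s)):
        for h0,h1 in hs:
            P=box(C['W'],cx-r,cx+r,cy-r,cy+r,h0,h1)
            if len(P)<5: print(name,src,h0,len(P));continue
            m,sz,a=cv2.minAreaRect((P[:,:2]*1000).astype(np.float32))
            e,V=np.linalg.eigh(np.cov(P[:,:2].T)); d=V[:,1]
            print(name,src,h0,h1,len(P),'mean',P.mean(0).round(4),'rect',np.round(m,1),np.round(sz,1),round(a,1),'pca deg',round(np.degrees(np.arctan2(d[1],d[0])),1),'maxz',P[:,2].max().round(3))
E
python3 - <<'E'
from m import *
for n,(u,v),hs in (('clip',(342,230),[(.01,.04),(.04,.06),(.06,.1)]),('tall',(170,225),[(.008,.024),(.03,.1),(.105,.125)]),('short',(236,210),[(.008,.024),(.03,.06),(.06,.08)]),('cup',(201,150),[(.01,.09)]),('can',(290,140),[(.02,.09),(.1,.125)]),('bin',(362,160),[(.02,.15)])):
    p=W[v,u]; reg(n,p[0],p[1],.08 if n!='bin' else .13,hs)
E
```

```text
clip [ 0.516 -0.194  0.051]
tall [0.54  0.255 0.048]
short [0.574 0.08  0.057]
cup [0.747 0.176 0.011]
can [ 0.745 -0.063  0.111]
bin [ 0.691 -0.246  0.095]
clip top 0.01 0.04 22 mean [ 0.5149 -0.1837  0.0301] rect [ 527.2 -207.5] [18.8 98.1] 29.0 pca deg 119.6 maxz 0.04
clip top 0.04 0.06 190 mean [ 0.5167 -0.1901  0.0489] rect [ 517.4 -191.5] [26.4 59.9] 28.7 pca deg 115.3 maxz 0.059
clip top 0.06 0.1 95 mean [ 0.5157 -0.1916  0.0775] rect [ 517.1 -191.2] [49.3 23.9] 25.8 pca deg -153.5 maxz 0.092
clip scene 0.01 0.04 148 mean [ 0.5273 -0.2014  0.0245] rect [ 520.2 -189.4] [20.3 63. ] 20.6 pca deg 106.8 maxz 0.04
clip scene 0.04 0.06 255 mean [ 0.5186 -0.1949  0.0485] rect [ 518.6 -190.4] [32.4 60.4] 18.7 pca deg 121.5 maxz 0.06
clip scene 0.06 0.1 132 mean [ 0.5105 -0.1955  0.0767] rect [ 517.5 -190.9] [49.4 26. ] 24.0 pca deg -159.4 maxz 0.089
tall top 0.008 0.024 492 mean [0.5392 0.2555 0.0165] rect [533.5 266.5] [142.3 123.7] 77.5 pca deg 111.7 maxz 0.024
tall top 0.03 0.1 121 mean [0.5403 0.2565 0.0658] rect [539.8 257.9] [ 4.9 89.5] 23.0 pca deg 110.6 maxz 0.1
tall top 0.105 
[... 1345 characters left out ...]
 0.073
can top 0.02 0.09 199 mean [ 0.7221 -0.0603  0.0652] rect [732.8 -63.7] [65.7 44. ] 72.0 pca deg 73.6 maxz 0.09
can top 0.1 0.125 403 mean [ 0.7424 -0.0665  0.1107] rect [743.  -65.8] [55.7 56.7] 87.9 pca deg 165.9 maxz 0.118
can scene 0.02 0.09 716 mean [ 0.7549 -0.0869  0.0594] rect [749.9 -77. ] [66.3 44. ] 29.2 pca deg -152.4 maxz 0.09
can scene 0.1 0.125 581 mean [ 0.7451 -0.0684  0.1088] rect [744.2 -65.5] [56.6 58.2] 30.7 pca deg 120.9 maxz 0.114
bin top 0.02 0.15 2618 mean [ 0.7043 -0.2561  0.0733] rect [ 699.4 -251.7] [141.1 172.7] 4.4 pca deg 97.0 maxz 0.118
bin scene 0.02 0.15 7365 mean [ 0.7056 -0.2542  0.0733] rect [ 698.5 -250.2] [144.1 173.1] 4.5 pca deg 98.9 maxz 0.115
```

Request:
step_arm --targets '[[[1,-0.88,-0.53,0,0],[1,-0.88,-0.53,0,0],[1,-0.88,-0.53,0,0],[1,-0.88,-0.53,0,0],[1,-0.88,-0.53,0,0],[1,-0.88,-0.53,0,0],[1,-0.88,-0.53,0,0],[1,-0.88,-0.53,0,0],[1,-0.88,-0.53,0,0],[1,-0.88,-0.53,0,0]]]' --squeeze 30

```text
time: 0.98
eef_pos: [0.498, 0.2997, 0.2311]
tcp_rot: [0.187, 0.982, -0.0, -0.0]
contact_force: [0.2, -0.5, -0.5]
opening: 0.999
```

Request:
step_arm --targets '[[[1,0,0,0,1],[1,0,0,0,1],[1,0,0,0,1],[1,0,0,0,1],[1,0,0,0,1],[1,0,0,0,1],[1,0,0,0,1],[1,0,0,0,1],[1,0,0,0,0.7],[1,0,0,0,0]]]'

```text
time: 1.82
eef_pos: [0.4971, 0.3014, 0.2309]
tcp_rot: [0.538, 0.843, -0.0, -0.0]
contact_force: [-0.3, -0.4, -0.1]
opening: 0.999
```

```bash
cat >> h.py <<'E'
from scipy.spatial.transform import Rotation as Rn
def go(p,yaw=None):
    s=get_state(); R=Rn.from_quat(s['tcp_rot']).as_matrix(); e=s['eef_pos']
    d=R.T@(np.array(p)-e)
    yy=np.degrees(np.arctan2(R[1,1],R[0,1]))
    print('t',s['time'],'eef',e.round(4),'yaw_y',yy.round(2),'tilt',R[:,2].round(3),'F',np.round(s['contact_force'],2),'op',round(s['opening'],3),'j',s['qpos'].round(2))
    print('need rows units',(d/.04).round(2),'dist',np.linalg.norm(d).round(3), 'turn5', None if yaw is None else round((yy-yaw)/5,2))
E
python3 -c "
from h import *
go([.5175,-.191,.2],25)"
```

```text
t 1.8167 eef [0.4971 0.3014 0.2309] yaw_y 24.91 tilt [-0.001 -0.    -1.   ] F [-0.26 -0.36 -0.14] op 0.999 j [ 0.37  0.08  1.81  0.    1.25 -0.06]
need rows units [-11.38  -4.72   0.78] dist 0.494 turn5 -0.02
```

Request:
step_arm --targets '[[[1,-0.88,-0.36,0.06,0],[1,-0.88,-0.36,0.06,0],[1,-0.88,-0.36,0.06,0],[1,-0.88,-0.36,0.06,0],[1,-0.88,-0.36,0.06,0],[1,-0.88,-0.36,0.06,0],[1,-0.88,-0.36,0.06,0],[1,-0.88,-0.36,0.06,0],[1,-0.88,-0.36,0.06,0],[1,-0.88,-0.36,0.06,0]]]'

```text
time: 2.65
eef_pos: [0.515, -0.0802, 0.2072]
tcp_rot: [0.537, 0.844, 0.0, 0.0]
contact_force: [1.2, 0.2, 0.1]
opening: 1.0
```

Request:
step_arm --targets '[[[1,-0.86,-0.36,0.06,0],[1,-0.86,-0.36,0.06,0],[1,-0.86,-0.36,0.06,0],[1,0,0,0,0],[1,0,0,0,0]]]'

```text
time: 3.07
eef_pos: [0.5193, -0.1918, 0.1996]
tcp_rot: [0.538, 0.843, 0.0, -0.001]
contact_force: [0.1, 0.7, -1.0]
opening: 1.001
```

Run:
```python
from h import *
go([.5175,-.191,.2],25)
c=cam('wrist','w1.png'); np.savez('/tmp/w1.npz',**c)
W=c['W'].reshape(-1,3)
def box(h0,h1,r=.07):
    P=W[(abs(W[:,0]-.5175)<r)&(abs(W[:,1]+.191)<r)&(W[:,2]>h0)&(W[:,2]<h1)]
    if len(P)<5: return print(h0,len(P))
    print(h0,h1,len(P),cv2.minAreaRect((P[:,:2]*1000).astype(np.float32)),P.mean(0).round(4))
for a,b in((.015,.04),(.04,.06),(.06,.1),(.08,.095)): box(a,b)
```

```text
t 3.0667 eef [ 0.5193 -0.1918  0.1996] yaw_y 24.84 tilt [-0.001  0.001 -1.   ] F [ 0.06  0.73 -1.04] op 1.001 j [-0.54  0.05  1.91  0.    1.19 -0.97]
need rows units [ 0.04 -0.03 -0.01] dist 0.002 turn5 -0.03
0.015 0.04 46 ((504.9318542480469, -163.73257446289062), (17.39084243774414, 1.3571451902389526), 23.652807235717773) [ 0.5048 -0.1636  0.0277]
0.04 0.06 1060 ((517.3871459960938, -190.2711944580078), (33.25523376464844, 59.013031005859375), 24.73265838623047) [ 0.5164 -0.1888  0.0485]
0.06 0.1 605 ((517.1810913085938, -190.33203125), (49.5259895324707, 24.468015670776367), 25.817758560180664) [ 0.5171 -0.1895  0.0775]
0.08 0.095 289 ((517.094482421875, -190.16925048828125), (49.4716682434082, 24.459064483642578), 26.29859161376953) [ 0.517  -0.1898  0.0853]
```

View pics/w1.png

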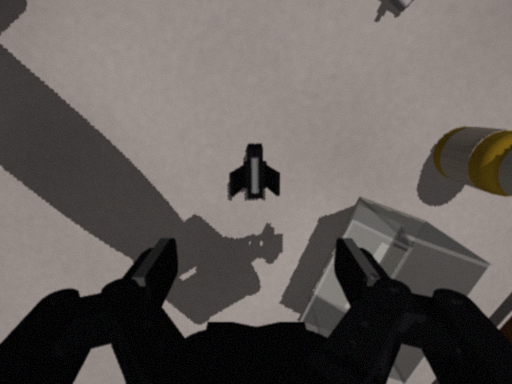

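The clip is at (0.517, -0.190) with a yaw of about 25.5°. The wrist picture shows its handles at (237,183) and (272,183), centred between the fingers. I'll descend now.

Request:
step_arm --targets '[[[1,0.06,-0.03,0.4,-0.13],[1,0,0,0.5,0],[1,0,0,0.5,0],[1,0,0,0.5,0],[1,0,0,0.5,0],[1,0,0,0.5,0],[1,0,0,0.4,0],[1,0,0,0.22,0],[1,0,0,0,0],[1,0,0,0,0]]]'

```text
time: 3.95
eef_pos: [0.5178, -0.1875, 0.0594]
tcp_rot: [0.532, 0.847, 0.0, -0.0]
contact_force: [-0.3, 0.3, 0.3]
opening: 1.004
```

Run:
```python
from h import *
go([.5172,-.1903,.059],25.5)
c=cam('wrist','w2.png')
c=cam('scene','s2.png')
```

```text
t 3.95 eef [ 0.5178 -0.1875  0.0594] yaw_y 25.72 tilt [-0.  0. -1.] F [-0.33  0.33  0.26] op 1.004 j [-0.53  0.22  2.    0.    0.92 -0.98]
need rows units [-0.06 -0.04  0.01] dist 0.003 turn5 0.04
```

View pics/w2.png

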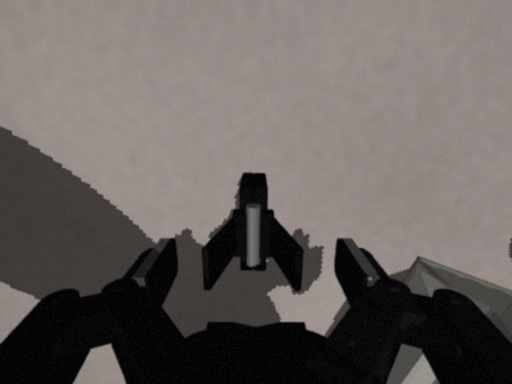

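The handles span columns 205–302, between the finger pads at columns 177 and 335. I'll close now, with a small correction first.

Request:
step_arm --targets '[[[1,-0.06,-0.04,0,0],[0.5,0,0,0,0],[0.4,0,0,0,0],[0.3,0,0,0,0],[0.1,0,0,0,0],[0,0,0,0,0],[0,0,0,0,0],[0,0,0,0,0],[0,0,0,0,0],[0,0,0,0,0]]]' --squeeze 30

```text
time: 4.88
eef_pos: [0.5205, -0.1927, 0.0626]
tcp_rot: [0.533, 0.846, 0.001, 0.004]
contact_force: [1.8, 1.2, 7.5]
opening: 0.294
```

Run:
```python
from h import *
go([.5172,-.1903,.059],25.5)
c=cam('wrist','w3.png')
c=cam('scene','s3.png')
cv2.imwrite('pics/s3z.png',cv2.resize(c['pixels'][190:300,100:230,::-1],None,fx=6,fy=5,interpolation=cv2.INTER_CUBIC)[:600,:800])
go([.5172,-.1903,.059],25.5)
```

```text
t 4.8833 eef [ 0.5205 -0.1927  0.0626] yaw_y 25.58 tilt [ 0.008 -0.003 -1.   ] F [1.78 1.25 7.5 ] op 0.294 j [-0.54  0.22  1.99  0.    0.92 -0.99]
need rows units [ 0.09 -0.05  0.09] dist 0.005 turn5 0.02
t 4.9833 eef [ 0.5204 -0.1926  0.0626] yaw_y 25.58 tilt [ 0.008 -0.003 -1.   ] F [2.04 1.01 8.1 ] op 0.296 j [-0.54  0.22  1.99  0.    0.92 -0.99]
need rows units [ 0.09 -0.05  0.09] dist 0.005 turn5 0.02
```

View pics/w3.png

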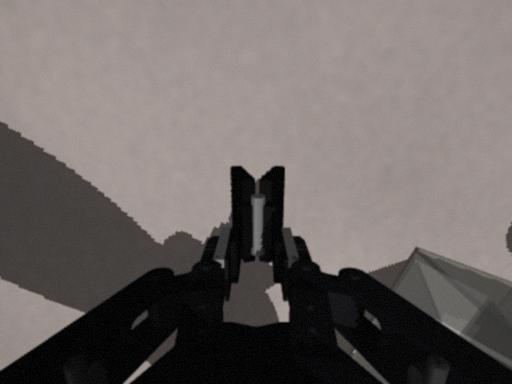

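View pics/s3z.png

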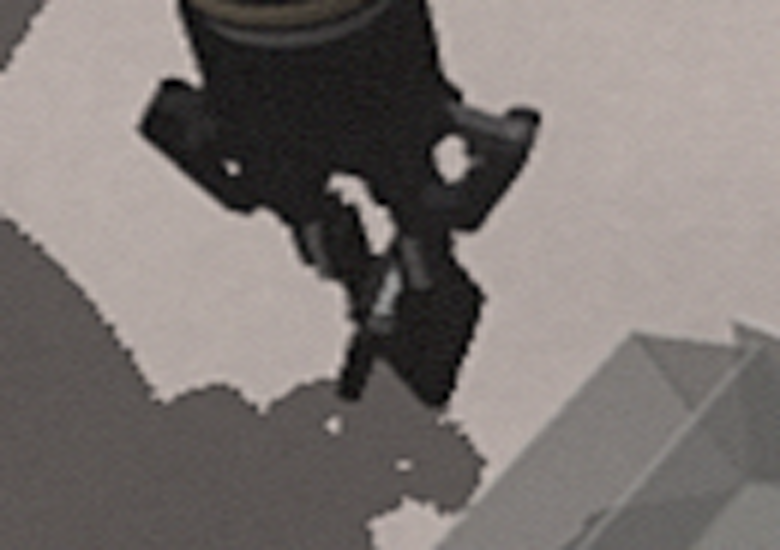

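The handles are squeezed fully: the opening reads 0.295, or about 25 mm, and the jaws are splayed in both views. I'll lift it next.

Request:
step_arm --targets '[[[0,0,0,-0.1,0],[0,0,0,-0.2,0],[0,0,0,-0.4,0],[0,0,0,-0.5,0],[0,0,0,-0.5,0],[0,0,0,-0.6,0],[0,0,0,-0.6,0],[0,0,0,-0.6,0],[0,0,0,-0.5,0],[0,0,0,-0.3,0]]]'

```text
time: 5.82
eef_pos: [0.5176, -0.1917, 0.234]
tcp_rot: [0.533, 0.846, -0.0, 0.001]
contact_force: [0.4, 0.4, -1.3]
opening: 0.295
```

Run:
```python
from h import *
go([.542,.259,.235],20.4)
c=cam('wrist','w4.png')
c=cam('scene','s4.png')
cv2.imwrite('pics/s4z.png',cv2.resize(c['pixels'][150:280,100:230,::-1],None,fx=4.5,fy=4.5,interpolation=cv2.INTER_CUBIC))
```

```text
t 5.8167 eef [ 0.5176 -0.1917  0.234 ] yaw_y 25.62 tilt [ 0.002 -0.002 -1.   ] F [ 0.41  0.37 -1.31] op 0.295 j [-0.54  0.01  1.88 -0.    1.25 -0.99]
need rows units [ 9.9   5.42 -0.04] dist 0.451 turn5 1.04
```

View pics/w4.png

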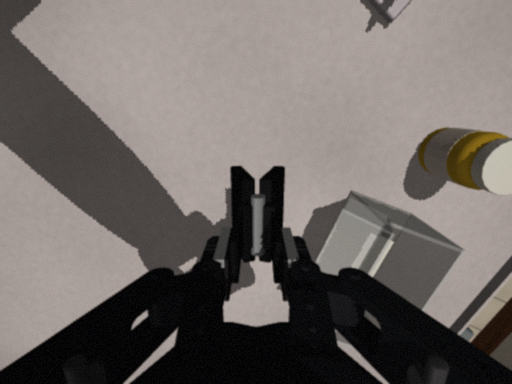

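View pics/s4z.png

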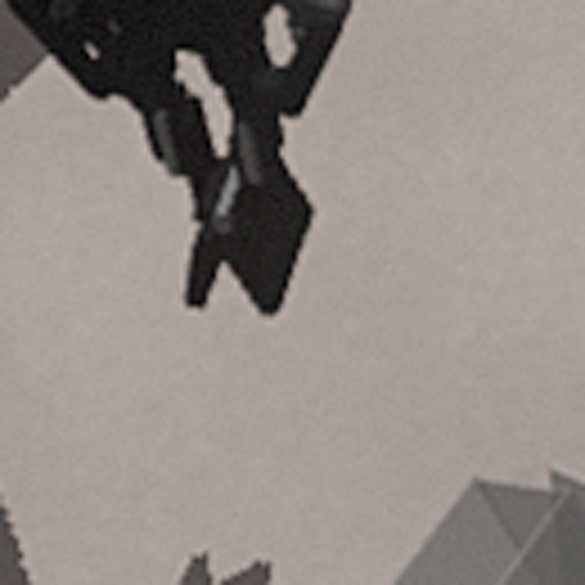

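Request:
step_arm --targets '[[[0,0.4,0.22,0,0],[0,0.7,0.38,0,0],[0,0.8,0.44,0,0],[0,0.8,0.44,0,0],[0,0.8,0.44,0,0],[0,0.8,0.44,0,0],[0,0.8,0.44,0,0],[0,0.8,0.44,0,0],[0,0.8,0.44,0,0],[0,0.8,0.44,0,0]]]'

```text
time: 6.75
eef_pos: [0.5347, 0.1521, 0.2288]
tcp_rot: [0.533, 0.846, -0.001, -0.002]
contact_force: [0.2, -0.9, -0.3]
opening: 0.297
```

Request:
step_arm --targets '[[[0,0.8,0.44,0,0],[0,0.7,0.38,0,0],[0,0.5,0.26,0,0],[0,0.2,0.12,0,0],[0,0,0,0,0.5],[0,0,0,0,0.54],[0,0,0,0,0],[0,0,0,0,0]]]'

```text
time: 7.42
eef_pos: [0.5409, 0.2497, 0.2298]
tcp_rot: [0.57, 0.821, -0.001, -0.001]
contact_force: [0.4, -0.2, -0.9]
opening: 0.296
```

Run:
```python
from h import *
go([.542,.259,.234],20.4)
for n in ['wrist','scene','top']:
    c=cam(n,n[0]+'5.png'); s=get_state(); np.savez('/tmp/%s5.npz'%n,pos=s['eef_pos'],rot=s['tcp_rot'],**c)
    if n=='scene': cv2.imwrite('pics/s5z.png',cv2.resize(c['pixels'][60:180,220:350,::-1],None,fx=4.6,fy=4.6,interpolation=cv2.INTER_CUBIC))
```

```text
t 7.4167 eef [0.5409 0.2497 0.2298] yaw_y 20.45 tilt [-0.002 -0.001 -1.   ] F [ 0.39 -0.24 -0.92] op 0.296 j [ 0.26  0.12  1.78 -0.    1.25 -0.09]
need rows units [ 0.21  0.11 -0.1 ] dist 0.01 turn5 0.01
```

View pics/w5.png

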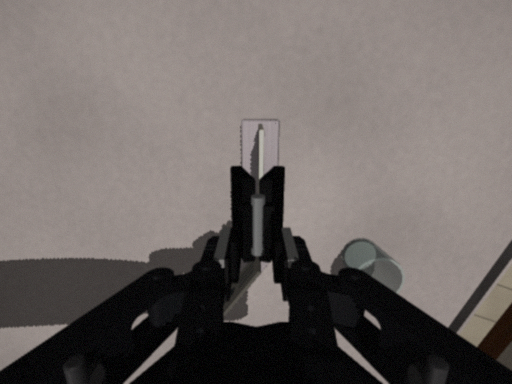

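View pics/s5z.png

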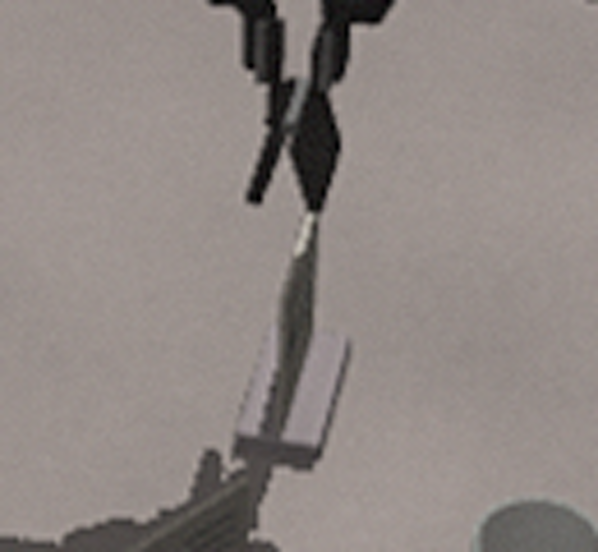

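Run:
```python
from h import *
for n in ['wrist','scene','top']:
    c=dict(np.load('/tmp/%s5.npz'%n)); R=Rn.from_quat(c['rot']).as_matrix()
    T=((c['W']-c['pos'])@R); 
    ok=(abs(T[...,0])<.06)&(abs(T[...,1])<.04)
    print(n)
    for a,b in((-.02,-.005),(-.005,.005),(.005,.015),(.015,.025),(.025,.035),(.035,.045),(.045,.055),(.055,.065),(.065,.075),(.075,.09)):
        P=T[ok&(T[...,2]>a)&(T[...,2]<b)]
        if len(P)>8:
            q=np.percentile(P,[2,98],axis=0); print(a,b,len(P),'x',q[:,0].round(4),'y',q[:,1].round(4),'z',q[:,2].round(4),'mean',P.mean(0).round(4))
    # card top and orientation
    W=c['W']; m=(abs(W[...,0]-.542)<.07)&(abs(W[...,1]-.259)<.07)&(W[...,2]>.1)&(W[...,2]<.125)
    P=W[m]; br=c['pixels'][m].mean(1)
    if len(P)>8:
        print('card',len(P),cv2.minAreaRect((P[:,:2]*1000).astype(np.float32)),P[:,2].max())
```

```text
wrist
-0.02 -0.005 853 x [-0.0059  0.0141] y [-0.025  0.025] z [-0.0197 -0.0054] mean [ 0.0087 -0.0004 -0.013 ]
-0.005 0.005 162 x [-0.0078  0.0144] y [-0.0123  0.0136] z [-0.0048  0.0045] mean [ 0.0091 -0.0005  0.    ]
0.005 0.015 1580 x [-0.0158  0.021 ] y [-0.0102  0.0113] z [0.0072 0.0148] mean [0.0041 0.0006 0.013 ]
0.015 0.025 1129 x [-0.0266  0.032 ] y [-0.0104  0.0119] z [0.0152 0.0243] mean [0.0116 0.0005 0.0205]
0.025 0.035 265 x [0.0142 0.0323] y [-0.0128  0.0146] z [0.0253 0.0346] mean [0.0265 0.0012 0.0299]
0.035 0.045 304 x [-0.0013  0.0324] y [-0.0157  0.0177] z [0.0352 0.0449] mean [0.0221 0.0023 0.0403]
0.045 0.055 352 x [-0.0121  0.0324] y [-0.0184  0.0207] z [0.0452 0.0547] mean [0.0151 0.0025 0.05  ]
0.055 0.065 141 x [-0.0163  0.0324] y [-0.0197  0.0218] z [0.055  0.0592] mean [ 0.0138 -0.0002  0.0569]
card 272 ((536.9633178710938, 273.4921875), (4.916316986083984, 62.35356903076172), 20.560810089111328) 0.11714862669108558
scene
-0.02 -0.005 87 x [-0.0133  0.0071] y [-0.0261  0.0267] z [-0.0196 -0.0054] mean [-0.0068  0.0003 -0.0126]
-0.005 0.005 29 x [-0.0121  
[... 780 characters left out ...]
9667969), 20.57010841369629) 0.11751305705472455
top
0.015 0.025 54 x [-0.0288 -0.0133] y [-0.011   0.0104] z [0.0163 0.0237] mean [-0.0217 -0.0013  0.0202]
0.025 0.035 23 x [-0.0292 -0.0135] y [-0.0136  0.0139] z [0.0253 0.0334] mean [-0.0224 -0.0028  0.0293]
0.035 0.045 26 x [-0.029 -0.009] y [-0.0171  0.0172] z [0.0355 0.0446] mean [-0.0197 -0.0091  0.0401]
0.045 0.055 23 x [-0.0292 -0.0069] y [-0.0192  0.02  ] z [0.0456 0.055 ] mean [-0.0199 -0.007   0.0498]
0.055 0.065 10 x [-0.0288 -0.0081] y [-0.0203  0.0197] z [0.0553 0.061 ] mean [-0.0201 -0.0119  0.0573]
card 22 ((553.483154296875, 225.80068969726562), (4.880882740020752, 18.489925384521484), 18.971542358398438) 0.11914340125234171
```

In the tool frame the clip sits at about (0.001, 0.001), with its lips 61 mm below the TCP. The wrist view puts the card's top edge on the line expected from the other views. In that view the card is at column 261 and the pivot at column 257. I'll centre the tool, then lower it.

```bash
python3 -c "
from h import *
go([.5418,.2578,.21],20.5)"
```

```text
t 7.5667 eef [0.5413 0.2498 0.2308] yaw_y 20.41 tilt [-0.001 -0.    -1.   ] F [-0.2   0.52 -1.  ] op 0.295 j [ 0.26  0.12  1.78 -0.    1.25 -0.09]
need rows units [0.18 0.08 0.52] dist 0.022 turn5 -0.02
```

Request:
step_arm --targets '[[[0,0.09,0.04,0.2,0],[0,0.09,0.04,0.2,0],[0,0,0,0.12,0],[0,0,0,0,0],[0,0,0,0,0],[0,0,0,0,0],[0,0,0,0,0]]]'

```text
time: 8.15
eef_pos: [0.5421, 0.2584, 0.2109]
tcp_rot: [0.571, 0.821, 0.0, 0.0]
contact_force: [-0.4, -0.9, -0.6]
opening: 0.294
```

```bash
cat > chk.py <<'E'
import sys
from h import *
k=sys.argv[1]
go([.5418,.2578,.157],20.5)
for n in ['wrist','scene','top']:
    c=cam(n,n[0]+k+'.png'); s=get_state(); R=Rn.from_quat(s['tcp_rot']).as_matrix()
    if n=='scene': cv2.imwrite('pics/s'+k+'z.png',cv2.resize(c['pixels'][60:180,220:350,::-1],None,fx=4.6,fy=4.6,interpolation=cv2.INTER_CUBIC))
    T=((c['W']-s['eef_pos'])@R); W=c['W']; dark=c['pixels'].max(2)<70
    ok=(abs(T[...,0])<.06)&(abs(T[...,1])<.028)&dark&(T[...,2]<.065)
    for a,b in((.035,.045),(.045,.055),(.055,.065)):
        P=T[ok&(T[...,2]>a)&(T[...,2]<b)]
        if len(P)>8:
            q=np.percentile(P,[2,98],axis=0); print(n,a,b,len(P),'x',q[:,0].round(4),'y',q[:,1].round(4),'z',q[:,2].round(4))
    m=(abs(W[...,0]-.542)<.07)&(abs(W[...,1]-.259)<.07)&(W[...,2]>.11)&(W[...,2]<.12)&~dark
    P=W[m]; t=T[m]
    if len(P)>8:
        print(n,'card',len(P),'world',cv2.minAreaRect((P[:,:2]*1000).astype(np.float32)),'\n tool frame',cv2.minAreaRect((t[:,:2]*1000).astype(np.float32)),np.percentile(t[:,2],[5,50]).round(4))
E
python3 chk.py 6
```

```text
t 8.15 eef [0.5421 0.2584 0.2109] yaw_y 20.42 tilt [ 0.001  0.    -1.   ] F [-0.44 -0.89 -0.58] op 0.294 j [ 0.28  0.14  1.79 -0.    1.21 -0.08]
need rows units [-0.01 -0.01  1.35] dist 0.054 turn5 -0.02
wrist 0.035 0.045 299 x [-0.0025  0.0323] y [-0.0156  0.0179] z [0.0354 0.0449]
wrist 0.045 0.055 357 x [-0.0121  0.0324] y [-0.0184  0.0209] z [0.0451 0.0548]
wrist 0.055 0.065 101 x [-0.0164  0.0324] y [-0.0195  0.0218] z [0.0551 0.0587]
wrist card 242 world ((534.7142944335938, 280.0263977050781), (3.6598896980285645, 48.75761795043945), 20.517295837402344) 
 tool frame ((22.87417221069336, 0.5052776336669922), (3.6592588424682617, 48.75780487060547), 89.89466094970703) [0.0945 0.0956]
scene 0.035 0.045 53 x [-0.0289  0.0282] y [-0.0109  0.0187] z [0.0351 0.0448]
scene 0.045 0.055 46 x [-0.0291  0.0245] y [-0.014   0.0216] z [0.0457 0.0546]
scene 0.055 0.065 18 x [-0.0294  0.031 ] y [-0.0151  0.0222] z [0.0554 0.0608]
scene card 42 world ((545.4647216796875, 251.9422149658203), (4.872494220733643, 71.74163818359375), 19.771764755249023) 
 tool frame ((-7.211860656738281, 0.7946581840515137), (71.7415542602539, 4.875213623046875), 0.6535457372665405) [0.0944 0.097 ]
top 0.035 0.045 23 x [-0.0283 -0.0071] y [-0.0174  0.0161] z [0.0354 0.0439]
top 0.045 0.055 16 x [-0.0281 -0.0049] y [-0.0195 -0.0148] z [0.0458 0.054 ]
top card 23 world ((552.6567993164062, 228.089111328125), (5.186825752258301, 23.55881118774414), 15.43835735321045) 
 tool frame ((-32.076690673828125, -0.7445921897888184), (23.558931350708008, 5.189250946044922), 4.966565132141113) [0.0928 0.0957]
```

View pics/w6.png

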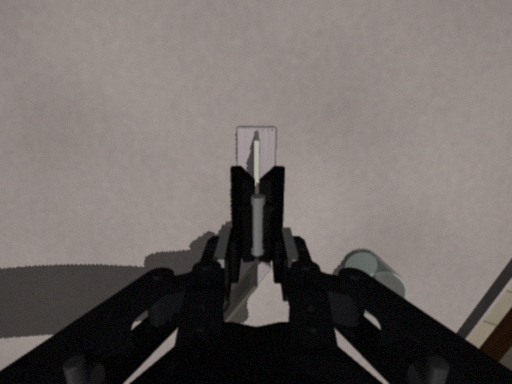

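View pics/s6z.png

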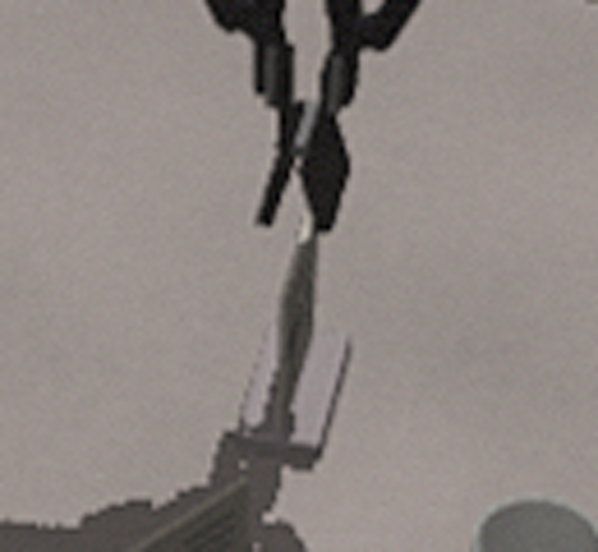

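In the tool frame the card's top edge is at y ≈ 0.6 mm and the clip's middle at y ≈ 1 mm, with both middles at x ≈ 2 mm. That's aligned, so I'll lower it.

Request:
step_arm --targets '[[[0,-0.01,-0.01,0.1,0],[0,0,0,0.15,0],[0,0,0,0.2,0],[0,0,0,0.2,0],[0,0,0,0.2,0],[0,0,0,0.2,0],[0,0,0,0.15,0],[0,0,0,0.1,0],[0,0,0,0.05,0],[0,0,0,0,0]]]'

```text
time: 9.13
eef_pos: [0.5414, 0.2578, 0.1559]
tcp_rot: [0.571, 0.821, -0.0, -0.0]
contact_force: [-0.0, 0.2, -1.7]
opening: 0.295
```

Request:
step_arm --targets '[[[0,0,0,0,0],[0,0,0,0,0],[0,0,0,0,0],[0,0,0,0,0],[0,0,0,0,0],[0,0,0,0,0]]]'

```text
time: 9.63
eef_pos: [0.5417, 0.2579, 0.1567]
tcp_rot: [0.571, 0.821, 0.0, 0.0]
contact_force: [-0.2, 0.3, -0.7]
opening: 0.288
```

```bash
python3 chk.py 7
```

```text
t 9.6333 eef [0.5417 0.2579 0.1567] yaw_y 20.42 tilt [ 0.  0. -1.] F [-0.16  0.34 -0.67] op 0.288 j [ 0.28  0.19  1.83 -0.    1.12 -0.08]
need rows units [-0.    0.   -0.01] dist 0.0 turn5 -0.02
wrist 0.035 0.045 311 x [-0.0302  0.0323] y [-0.0157  0.0181] z [0.0353 0.0448]
wrist 0.045 0.055 359 x [-0.0127  0.0324] y [-0.0184  0.0211] z [0.0453 0.0549]
wrist 0.055 0.065 89 x [-0.0167  0.0323] y [-0.0193  0.0219] z [0.055  0.0589]
wrist card 301 world ((544.7403564453125, 262.28436279296875), (10.704252243041992, 89.19802856445312), 20.315486907958984) 
 tool frame ((3.0786056518554688, 4.407939434051514), (89.19807434082031, 10.703875541687012), 0.10332244634628296) [0.0403 0.0412]
scene 0.035 0.045 44 x [-0.0296  0.0294] y [-0.0116  0.0183] z [0.0353 0.0449]
scene 0.045 0.055 51 x [-0.0382  0.0293] y [-0.0146  0.0212] z [0.0451 0.0547]
scene 0.055 0.065 25 x [-0.0344  0.0305] y [-0.0143  0.0218] z [0.0553 0.0617]
scene card 25 world ((542.513916015625, 238.44273376464844), (18.707260131835938, 48.079986572265625), 19.70279312133789) 
 tool frame ((-18.505210876464844, -5.99179744720459), (48.08021545410156, 18.70745277404785), 0.715320348739624) [0.0394 0.0427]
top 0.035 0.045 19 x [-0.0295 -0.0124] y [-0.0171  0.0158] z [0.0355 0.0443]
top 0.045 0.055 14 x [-0.0277 -0.0077] y [-0.0193  0.009 ] z [0.0461 0.0542]
top card 20 world ((556.48291015625, 227.67662048339844), (21.288305282592773, 15.083505630493164), 80.09159088134766) 
 tool frame ((-33.45330047607422, 3.3718481063842773), (21.288312911987305, 15.083562850952148), 30.32733726501465) [0.0382 0.0428]
```

View pics/w7.png

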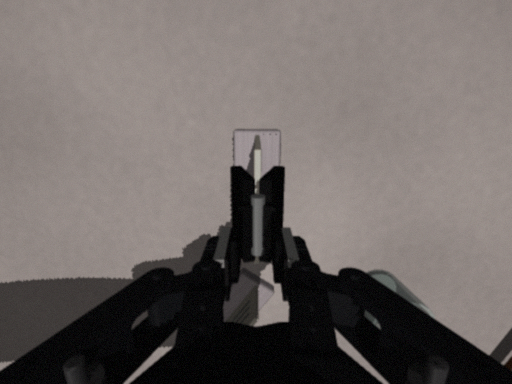

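View pics/s7z.png

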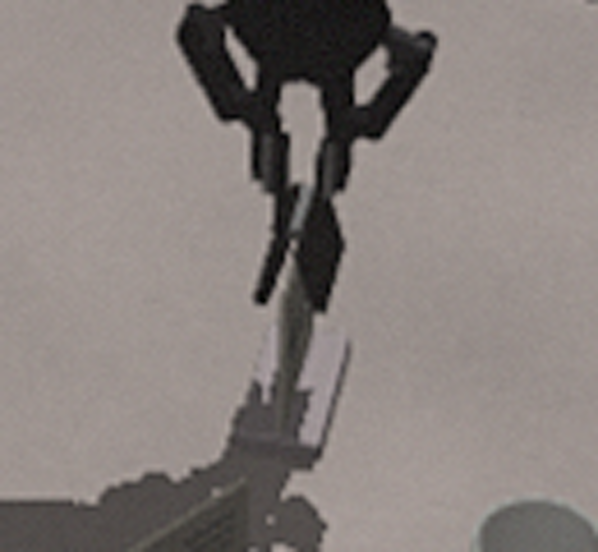

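The card passes between the jaws in both views. In the wrist picture its edge is at column 257, right behind the pivot. One last numeric check of the card using only the pixels clear of the clip.

Run:
```python
from h import *
c=cam('wrist'); s=get_state(); R=Rn.from_quat(s['tcp_rot']).as_matrix()
T=((c['W']-s['eef_pos'])@R); W=c['W']
m=(W[...,2]>.108)&(W[...,2]<.122)&(T[...,0]>.034)&(T[...,0]<.06)&(abs(T[...,1])<.02)
t=T[m]; print(len(t),t.mean(0).round(4),t.min(0).round(4),t.max(0).round(4))
c=cam('scene'); W=c['W']
for n,x,y in(('tall',.542,.259),('short',.580,.0865)):
    P=W[(abs(W[...,0]-x)<.07)&(abs(W[...,1]-y)<.07)&(W[...,2]>.008)&(W[...,2]<.024)]
    print(n,cv2.minAreaRect((P[:,:2]*1000).astype(np.float32)))
go([.5418,.2578,.157],20.5); print(abs(get_state()['dq']).max())
```

```text
146 [0.0413 0.0012 0.0415] [ 0.0342 -0.0009  0.0397] [0.0476 0.0033 0.0483]
tall ((542.760986328125, 258.5467529296875), (50.71875762939453, 103.33912658691406), 19.99437713623047)
short ((580.998291015625, 86.05465698242188), (102.72146606445312, 50.818572998046875), 72.1883316040039)
t 9.8833 eef [0.5416 0.2578 0.1566] yaw_y 20.42 tilt [ 0.  0. -1.] F [-0.28 -0.18 -0.47] op 0.29 j [ 0.28  0.19  1.83 -0.    1.12 -0.08]
need rows units [-0.    0.   -0.01] dist 0.0 turn5 -0.02
0.0013131377332001616
```

The card centre is at y = 1.2 mm and the clip centre at 1.2 mm, both in the tool frame. The cards haven't moved and the arm is still, so I'll hand it in.

```bash
python3 -c "
from h import *
print(sign_off())"
```

```text
the job is handed in; nothing more can be done
None
```

I gripped the clip by its handles at 30 N, squeezed it to its stop and lifted it. I then lowered it over the middle of the tall card's top edge and handed the job in with the clip still held open, at about 9.9 s.

| Last check | Result |
|---|---|
| Gripper opening | 0.29, about 25 mm across the handles, so fully squeezed |
| Lips | about 20 mm below the card's top edge, at roughly 95 mm height |
| Centring across the card | card and clip both at y ≈ 1.2 mm in the tool frame |
| Centring along the edge | about 1 mm off |
| Gap to the card | about 4 mm per side, worked out from the given clip sizes rather than measured |
| Tool force | under 1 N, at noise level |
| Arm | still |
| Cards | both feet within about 1 mm of where they started |

- **Grip push:** while closing, the gripper pressed down on the clip with about 8 N and the tool rose 3 mm. This cleared once it was lifted.
- **Rough readings:** two of the final card-top fits were muddled by clip pixels (4 to 6 mm off). I repeated the measurement using only pixels clear of the clip, which gave the centring figures above.
- **Not re-measured:** I did not measure the canister or cup again after the moves, and the arm's path stayed well clear of both.

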